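Scan the case label inside the dust booth

TASK

Raise the clear front sash of the dust booth fully by the grip rail on its top edge, and draw the hand-held code reader out of its charging dock. Holding the reader by its handle, reach in under the raised sash and point it at the label on the stand in the booth, level and square-on to the label's centre with the nose about 5 cm away, and keep it still there for two seconds without touching the stand. Then lay the reader down on the black rubber mat, let go, and pull the sash fully shut again; leave the other things on the bench undisturbed.

Things in the scene. Friction and masses are not known exactly. Their poses are not given: they have to be found in the camera images.
- booth: Fixed dust booth, open at top and back, 310 mm wide, 270 mm deep, clear sides 160 mm high, floor 4 mm thick. Origin on the bench, midway between the sides, 70 mm behind the sash; x axis points from the front into the booth. Sash and two 16 mm wide front posts (y = +-148 mm, 160 mm high) lie in the plane x = -70 mm; thin guide rods beside the sash reach 310 mm high.
- sash_rail (a point): Centre of the steel grip rail on top of the sash: a bar 110 mm long along the booth's y, 14 mm thick along its x, 30 mm high, free on both faces and on top; 156 mm above the bench when shut, moves up with the sash. Axes as the booth. The clear pane below is 272 mm wide, 5 mm thick (12 mm at its edge strips), its lower edge 5 mm above the bench when shut.
- sash (a joint): Height of the sash in m: 0 = fully shut, 0.14 = fully raised (end stop). It slides vertically, is counterbalanced, takes about 6 N to move up or down, and stays where it is left.
- stand: Small fixed stand in the booth that carries the label: dark foot 75 x 70 x 8 mm and a 12 mm post 116 mm tall behind a 62 mm wide, 50 mm high grey plate clamped at varying height. Origin under the plate's front face on the booth floor; x axis points from the label's face horizontally into the plate.
- label (a point): Centre of the white bar-code label (50 mm wide, 38 mm high) on the upright front face of the stand's plate. x axis horizontal, pointing into the plate (the direction the reader has to look), z up. 70 to 95 mm above the bench. The label faces the booth's front, turned up to 0.25 rad.
- dock: White charging dock fixed to the bench: a sleeve 125 x 62 x 85 mm, open only at its front mouth. Origin on the bench under the mouth's centre; x axis points from the mouth into the sleeve. Inside, the floor is 30 mm above the bench, 44 mm wide, 47 mm high. The reader's handle lies inside; its head sticks out of the mouth by about 90 mm.
- reader: Hand-held code reader, 200 mm long, about 0.18 kg. Origin on the underside where handle and head meet; x axis points to the nose. Handle (grey): x -110 to 0 mm, 34 mm wide, 36 mm high. Head (white): x 0 to 76 mm, 24 x 24 mm, centred 18 mm above the underside; round black nose, 30 mm diameter, x 76 to 90 mm. Balances near x = -10 mm. Starts in the dock, nose out.
- nose (a point): Centre of the window at the tip of the reader's nose, 90 mm ahead of its origin and 18 mm above the underside; axes as the reader.
- reader_mid (a point): Middle of the reader, 10 mm behind its origin, 18 mm above the underside; axes as the reader.
- mat: Black rubber mat fixed on the bench, 150 mm (x) by 290 mm (y), 4 mm thick. Origin at the centre of its underside.
- jar: Small jar, 44 mm diameter, 60 mm high, standing in the booth beside the stand; leave alone. Origin under its centre.
- cast: Plaster dental cast, 50 x 60 mm, 27 mm high, in the booth beside the stand; leave alone. Origin under its centre.
- bottle: Bottle, 40 mm diameter, 85 mm high, standing beside the dock; leave alone. Origin under its centre.
- bowl: White bowl, 64 mm diameter, 40 mm high, standing beside the dock; leave alone. Origin under its centre.
- brush: Brush, 160 mm long, lying beside the mat; leave alone. Origin at the middle of its underside.
- driver: Screwdriver, 160 mm long, lying beside the mat; leave alone. Origin at the middle of its underside.
- cup: Steel cup, 56 mm diameter, 60 mm high, standing at the side; leave alone. Origin under its centre.
Mind the look-alikes: they are no part of the job. There is more than one size of the reader; the one meant has the size given above.

How it is judged:
By the outcome, as a careful person would: the job done as asked, in the order asked, and still so for the second after the job is handed in, with the robot touching nothing.
It also fails if it takes over 72 s, if anything falls off the work surface, if the arm or the gripper's body presses on something with over 40 N, if the wrist force passes 120 N, or if a joint passes its speed limit or range.

ROBOT

A 6-joint arm with a two-finger parallel gripper is mounted at the origin on the work surface. World frame = base frame: x ahead of the robot, y to its left, z up, the work surface at z = 0. Lengths are in m, angles in rad, forces in N, time in s.
With the tool pointing down it reaches from about 0.35 to 0.975 m from the base axis. Payload 4.9 kg.
Tool frame: the origin (TCP) lies at the very end of the fingers, on their centre line; the grasp point (between the pads) lies 19 mm behind it; z points along the fingers, y is the line along which they close (so a half turn about z gives the same grasp; the last joint's range is limited). The gripper opens to 85 mm and grips with 20 to 120 N. Pads are 22 mm wide; open, the fingers measure 114 mm over their backs; the gripper's body (76 mm by 85 mm) begins 54 mm behind the grasp point. The pads swing forward as they close: fully open they stand 13 mm farther back than shut.
Start: joints at [0.999, 0.053, 1.613, -0, 1.476, -0.119], TCP at [0.273, 0.562, 0.231] pointing down, gripper open.
Joint ranges: [-3.01, 3.01], [-1.01, 2.22], [0.06, 2.58], [-1.02, 4.17], [0.09, 2.62], [-3.14, 3.14]. Speed limits (rad/s): [2.57, 2.57, 3.14, 3.14, 3.14, 3.14].

INTERFACE

Orientations are given as a unit quaternion [w, x, y, z].
In Python, from plant import manip gives the robot as it stands.
- The arm moves only by the shell command python3 -m pendant 'ROWS'. ROWS is JSON, a list of rows, each a list of 3 entries, a list of its own where there are three numbers: the opening, from 0 (shut) to 1 (fully open), then the shift along the tool's x, y, z in units of 12 cm (1.0 is 12 cm), then the turn about the tool's z in units of pi rad (1.0 is pi rad). In form: [[gripper, [dx, dy, dz], roll], ...]. A call has 1 to 10 rows; each row is the pose to reach, as a shift and turn from the pose commanded when the call began, along the tool's axes at that moment, turning the shorter way round; what a row does not reach only later rows make up. A row lasts 1/10 s, in which the tool goes at most 50 mm and 8.59 degrees, less where a joint would pass 70% of its speed; a pose out of reach is approached as far as the arm can. A call with a number of a shift or a turn outside -1 to 1 is refused whole. A call with a gripper value outside its range is refused whole. The fingers move at their own pace and stop on an object; the grip force is fixed at half the most. Time passes only in rows, so rows that repeat a pose let the fingers close. It gives the time, the measured TCP pose, the force, the opening and the grip force at its end, in the units of the state.
- manip.state(): the state, without advancing time (a new reading comes with each control period).
- manip.grab_frame(name): name is "scene" or "top" or "wrist"; returns a dict with "img" (384x512x3 uint8, red, green, blue), "fx", "fy", "cx", "cy" (pixels), "eye" and "rotation" of the camera in the world; the wrist camera has in their place "tool_from_camera" (4x4, takes a point from camera to tool coordinates, whose origin is the TCP and whose axes are the flange's). Camera axes: x right, y down, z forward; pixel columns grow to the right and rows downward; lengths in m; the calibration is good to about 2 mm. A picture is of the moment at which its call begins: read the wrist's pose just before it. There is no depth.
- manip.job_done(): hands the job in; it is judged then, once.
The state is a dict: "time": time; "joint_pos": joint angles; "joint_vel": joint speeds; "joint_efforts": joint torques, N m; "tool_pos": TCP position; "tool_rot": TCP orientation; "contact_force": force on the tool from outside, world axes, zero at the start; "ft_torque": the same for the moment, N m; "gripper_width": opening from 0.0 (shut) to 1.0 (fully open); "grasp_force": force on a finger pad.
Only numpy, scipy, OpenCV 4.12 (cv2) and the standard library are available. Lean on these libraries where they do the work, as an engineer would, in place of code of your own. Each camera call takes 0.05 s, during which the arm holds its last target. There are 200 camera calls.

## Working session

There is one attempt and no reset: what is moved stays moved. The work goes in short steps, Python scripts to look and compute and a shell command to move; the robot and the scene stay as the last step left them, time stands still between calls to the robot, and variables do not carry over. Pictures are saved under pics/ and viewed, at most 10 in all, crops included, and the job is handed in when it is done.

```bash
ls; mkdir -p pics
python3 - <<'E'
from plant import manip
import cv2,numpy as np,pickle
print(manip.state())
for n in("scene","top"):
    f=manip.grab_frame(n);cv2.imwrite(f"pics/{n}0.png",f["img"][...,::-1]);pickle.dump(f,open(f"{n}0.pkl","wb"))
    print(n,{k:np.round(v,4).tolist() for k,v in f.items() if k!="img"})
E
```

```text
pics
{'time': 0.0, 'joint_pos': array([ 9.99009488e-01,  5.33825508e-02,  1.61431723e+00, -5.42894647e-06,
        1.47601176e+00, -1.18993361e-01]), 'joint_vel': array([-8.11294707e-06, -2.95953266e-04, -6.61598683e-04, -4.36998056e-04,
       -1.82860186e-03,  4.75813271e-04]), 'joint_efforts': array([-1.23034893e-04, -3.93668532e+01, -3.70185435e+01, -7.65716118e-05,
        7.08673979e-03, -8.44970174e-06]), 'tool_pos': array([0.27307478, 0.56147992, 0.23003323]), 'tool_rot': array([-3.56145606e-04,  2.24467298e-01,  9.74481046e-01, -9.97788085e-04]), 'contact_force': array([0.40580128, 0.15815626, 0.31339772]), 'ft_torque': array([ 0.04161654,  0.05988441, -0.0197637 ]), 'grasp_force': 0.0, 'gripper_width': 1.0013974215253647}
scene {'fx': 421.6262, 'fy': 421.6262, 'cx': 250.5557, 'cy': 188.2903, 'eye': [0.8462, 0.5564, 1.1161], 'rotation': [-0.081, 0.2843, 0.9182, -0.2638]}
top {'fx': 355.2512, 'fy': 355.2512, 'cx': 251.9895, 'cy': 186.7892, 'eye': [0.3017, 0.0766, 1.1552], 'rotation': [0.0541, -0.6964, 0.7125, -0.0664]}
```

View pics/scene0.png

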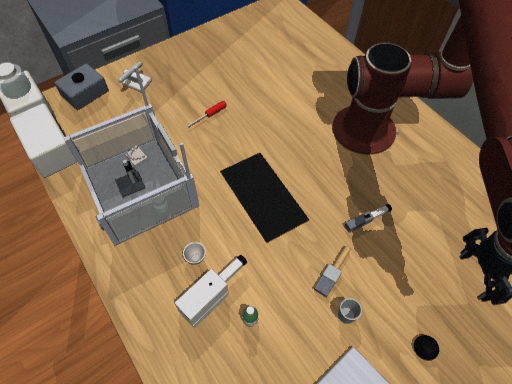

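View pics/top0.png

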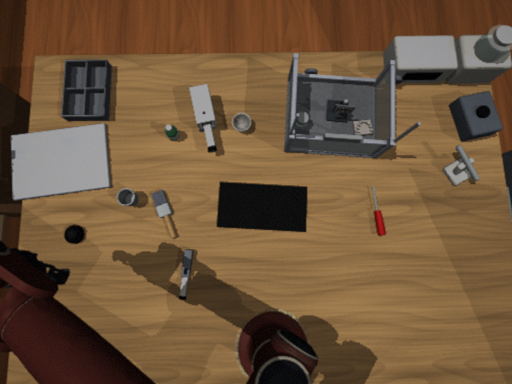

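The scene shows the booth at (130,170) and the dock at (203,295) with a reader nose at (240,262). The mat is at (264,196) and a second reader lies loose at (368,218). In the top view the dock is at (203,110), the nose at (211,148) and the booth at (340,115).

Two readers are candidates: the one in the dock (top 207,135) and the loose one (top 186,270). The docked one, nose out, fits the description. I'll confirm in an enlarged crop.

```bash
cat > h.py <<'E'
import numpy as np,pickle,cv2
from scipy.spatial.transform import Rotation as R
def q(w): return R.from_quat(w,scalar_first=True)
def load(n): return pickle.load(open(n+".pkl","rb"))
def cam(f,st=None):
    if "eye" in f:
        return np.array(f["eye"]),(q(f["rotation"]).as_matrix() if np.size(f["rotation"])==4 else np.array(f["rotation"]))
    T=f["tool_from_camera"];Rt=q(st["tool_rot"]).as_matrix()
    return st["tool_pos"]+Rt@T[:3,3],Rt@T[:3,:3]
def ray(f,uv,st=None):
    e,M=cam(f,st);d=M@np.array([(uv[0]-f["cx"])/f["fx"],(uv[1]-f["cy"])/f["fy"],1.]);return e,d/np.linalg.norm(d)
def onz(f,uv,z,st=None):
    e,d=ray(f,uv,st);return e+d*(z-e[2])/d[2]
def proj(f,p,st=None):
    e,M=cam(f,st);c=M.T@(np.array(p)-e);return np.array([f["fx"]*c[0]/c[2]+f["cx"],f["fy"]*c[1]/c[2]+f["cy"]])
def tri(obs):
    A=np.zeros((3,3));b=np.zeros(3)
    for e,d in obs:
        P=np.eye(3)-np.outer(d,d);A+=P;b+=P@e
    x=np.linalg.solve(A,b);return x,[float(np.linalg.norm((np.eye(3)-np.outer(d,d))@(x-e))) for e,d in obs]
E
python3 - <<'E'
from h import *
s,t=load("scene0"),load("top0")
c=[s["img"][90:250,60:260],t["img"][50:170,275:425],s["img"][240:330,165:285],t["img"][75:165,150:270]]
c=[cv2.resize(x,(400,300),interpolation=cv2.INTER_CUBIC) for x in c]
cv2.imwrite("pics/c1.png",np.vstack([np.hstack(c[:2]),np.hstack(c[2:])])[...,::-1])
for f,uv in((t,(217,183)),(t,(308,183)),(t,(306,231)),(t,(217,228)),(s,(221,168)),(s,(259,153)),(s,(307,216)),(s,(268,240))): print(onz(f,uv,.004).round(3))
E
```

```text
[0.515 0.169 0.004]
[ 0.509 -0.131  0.004]
[ 0.351 -0.117  0.004]
[0.368 0.17  0.004]
[ 0.489 -0.136  0.004]
[ 0.354 -0.116  0.004]
[0.371 0.157 0.004]
[0.512 0.155 0.004]
```

View pics/c1.png

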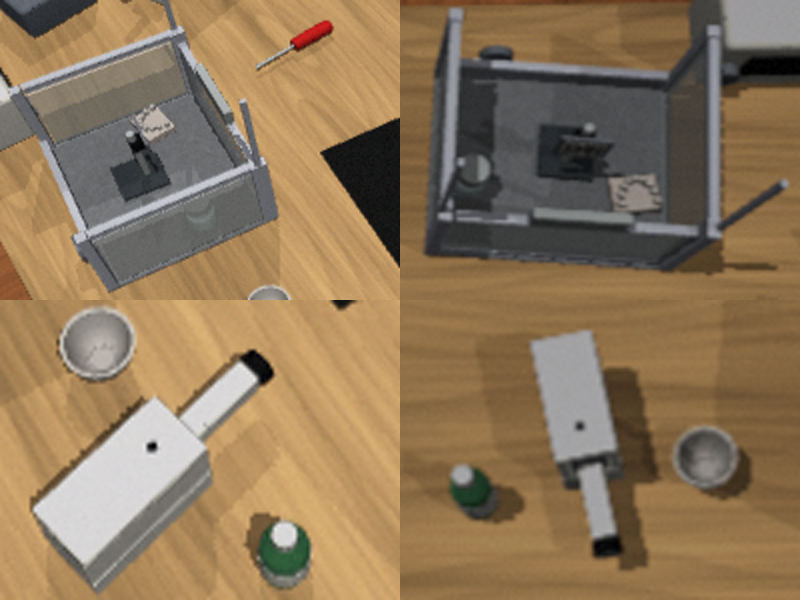

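The crops confirm the docked reader: white head and round black nose, nose out, nose tip at crop (607,545), which is top (212,148). The rail is at crop (533–633, 216), which is top (325–362, 137). Next I'll measure the dock, head, nose and rail.

Run:
```python
from h import *
s,t=load("scene0"),load("top0")
def mask(f,box,lo,hi=(180,255,255)):
    u0,v0,u1,v1=box;h=cv2.cvtColor(f["img"],cv2.COLOR_RGB2HSV);m=cv2.inRange(h,lo,hi);o=np.zeros_like(m);o[v0:v1,u0:u1]=m[v0:v1,u0:u1];return o
for n,f,box in(("top",t,(150,75,230,160)),("scene",s,(165,240,250,330))):
    m=mask(f,box,(0,0,150),(180,40,255))
    cs,_=cv2.findContours(m,0,1)
    for c in sorted(cs,key=cv2.contourArea)[::-1][:3]:
        if cv2.contourArea(c)<15: continue
        ap=cv2.approxPolyDP(c,2,True)[:,0]
        print(n,cv2.contourArea(c),[(tuple(map(int,p)),onz(f,p,.085)[:2].round(3).tolist(),onz(f,p,.06)[:2].round(3).tolist()) for p in ap])
# nose black
obs=[]
for n,f,box in(("top",t,(195,135,225,160)),("scene",s,(228,250,252,272))):
    m=mask(f,box,(0,0,0),(180,255,45));cs,_=cv2.findContours(m,0,1);c=max(cs,key=cv2.contourArea);M=cv2.moments(c)
    p=(M["m10"]/M["m00"],M["m01"]/M["m00"]);print(n,"nose",np.round(p,1),onz(f,p,.048).round(3));obs.append(ray(f,p))
print(tri(obs))
# rail
a,b=(324.9,136.4),(362.4,138.4)
c_,d_=(177,151),(156,125)
for f,p in((t,a),(t,b),(s,c_),(s,d_)): print("rail",onz(f,p,.171).round(3))
for f,p in((t,(341,117)),(s,(129,172))): print("stand foot",onz(f,p,.01).round(3))
```

```text
top 588.0 [((206, 84), [0.824, 0.195], [0.836, 0.198]), ((190, 87), [0.814, 0.246], [0.826, 0.25]), ((197, 122), [0.697, 0.224], [0.706, 0.227]), ((213, 119), [0.706, 0.173], [0.715, 0.176])]
top 99.5 [((204, 127), [0.68, 0.202], [0.688, 0.205]), ((208, 145), [0.621, 0.189], [0.628, 0.192]), ((213, 144), [0.624, 0.174], [0.631, 0.176]), ((209, 125), [0.686, 0.186], [0.695, 0.189])]
scene 1309.0 [((237, 259), [0.635, 0.183], [0.63, 0.174]), ((218, 276), [0.701, 0.194], [0.697, 0.185]), ((209, 270), [0.711, 0.167], [0.708, 0.158]), ((175, 302), [0.824, 0.191], [0.823, 0.182]), ((190, 319), [0.814, 0.248], [0.813, 0.24]), ((226, 284), [0.695, 0.223], [0.692, 0.215]), ((226, 278), [0.687, 0.21], [0.683, 0.202]), ((241, 264), [0.634, 0.2], [0.629, 0.192])]
scene 334.0 [((201, 244), [0.691, 0.093], [0.687, 0.082]), ((188, 244), [0.719, 0.073], [0.716, 0.062]), ((183, 250), [0.739, 0.081], [0.736, 0.069]), ((185, 259), [0.747, 0.106], [0.745, 0.095]), ((189, 262), [0.743, 0.119], [0.74, 0.109]), ((202, 259), [0.711, 0.131], [0.707, 0.121]), ((204, 248), [0.69, 0.107], [0.686, 0.097])]
top nose [211.9 148.7] [0.619 0.181 0.048]
scene nose [242.  259.2] [0.617 0.178 0.048]
(array([0.61780541, 0.18009694, 0.05442409]), [0.0002991208569702807, 0.0002991208569704001])
rail [ 0.614 -0.157  0.171]
rail [ 0.606 -0.266  0.171]
rail [ 0.614 -0.15   0.171]
rail [ 0.618 -0.268  0.171]
stand foot [ 0.733 -0.254  0.01 ]
stand foot [ 0.74  -0.284  0.01 ]
```

```bash
cat > plan.py <<'E'
# usage: plan.py x y z yang  -> shift (units) in the present tool frame, roll (units of pi), and shift in the frame after the roll
import sys;from h import *;from plant import manip
def show(p=None,ya=None):
    s=manip.state();M=q(s["tool_rot"]).as_matrix();y=np.arctan2(M[1,1],M[0,1])
    print("t%.1f"%s["time"],"tcp",s["tool_pos"].round(4),"yang %.3f"%y,"tilt %.3f"%np.arccos(-M[2,2]),"j1 %.2f j6 %.2f"%(s["joint_pos"][0],s["joint_pos"][5]),"F",s["contact_force"].round(1),"w %.3f g %.1f"%(s["gripper_width"],s["grasp_force"]))
    if p is None:return
    d=np.array(p)-s["tool_pos"];print("shift now",(M.T@d/.12).round(3),end=" ")
    if ya is not None:
        r=(ya-y+np.pi)%(2*np.pi)-np.pi;print("roll %.3f"%(-r/np.pi),"shift after roll",((R.from_euler("z",r).as_matrix()@M).T@d/.12).round(3))
if __name__=="__main__":
    a=list(map(float,sys.argv[1:]));show(*( (a[:3],a[3]) if len(a)==4 else ()))
E
python3 -m pendant '[[1,[-0.92,-0.76,-0.28],0.0],[1,[-0.92,-0.76,-0.28],0],[1,[-0.92,-0.76,-0.28],0],[1,[-0.92,-0.76,-0.28],0]]'; python3 plan.py 0.45 0.17 0.33 0.5
```

```text
time: 0.5
tool_pos: [0.335, 0.4287, 0.2665]
tool_rot: [0.001, 0.227, 0.974, 0.001]
contact_force: [-0.2, 0.7, -0.4]
gripper_width: 0.997
grasp_force: 0.0
t0.5 tcp [0.335  0.4287 0.2665] yang 1.113 tilt 0.003 j1 0.77 j6 -0.34 F [-0.2  0.7 -0.4] w 0.997 g 0.0
shift now [-1.813 -1.509 -0.528] roll 0.195 shift after roll [-2.352 -0.192 -0.524]
```

```bash
python3 -m pendant '[[1,[-0.92,-0.76,-0.28],0.0],[1,[-0.92,-0.76,-0.28],0],[1,[-0.92,-0.76,-0.28],0],[1,[-0.92,-0.76,-0.28],0]]' >/dev/null
python3 -m pendant '[[1,[-0.92,-0.76,-0.28],0.0],[1,[-0.92,-0.76,-0.28],0],[1,[-0.92,-0.76,-0.28],0],[1,[-0.92,-0.76,-0.28],0]]' >/dev/null
python3 -m pendant '[[1,[-0.39,-0.98,0],0.0],[1,[-0.39,-0.98,0],0],[1,[-0.39,-0.98,0],0]]' >/dev/null
python3 -m pendant '[[1,[-0.39,-0.98,0],0.0],[1,[-0.39,-0.98,0],0],[1,[-0.39,-0.98,0],0]]' >/dev/null
python3 -m pendant '[[1,[-0.39,-0.98,0],0.05],[1,[-0.39,-0.98,0],0.1],[1,[-0.39,-0.98,0],0.15],[1,[-0.39,-0.98,0],0.2],[1,[-0.39,-0.98,0],0.25],[1,[-0.39,-0.98,0],0.3],[1,[-0.39,-0.98,0],0.35],[1,[-0.39,-0.98,0],0.35]]' >/dev/null
python3 plan.py 0.613 -0.211 0.30 0
python3 - <<'E'
from h import *;from plant import manip
st=manip.state();f=manip.grab_frame("wrist");pickle.dump((f,st),open("w1.pkl","wb"));cv2.imwrite("pics/w1.png",f["img"][...,::-1])
print(f["tool_from_camera"],f["fx"],f["cx"],f["cy"])
for p in((.615,-.155,.171),(.61,-.267,.171)):print(proj(f,p,st))
E
```

```text
t2.7 tcp [ 0.4242 -0.206   0.331 ] yang 0.017 tilt 0.002 j1 -0.61 j6 -0.63 F [-0.1  0.4  0.5] w 0.998 g 0.0
shift now [-0.068  1.573  0.256] roll 0.005 shift after roll [-0.042  1.574  0.256]
[[-1.45542670e-03 -9.54671700e-01 -2.97657231e-01  7.64439010e-02]
 [ 9.99998812e-01 -1.54038217e-03  5.08447296e-05 -1.67568654e-04]
 [-5.07045918e-04 -2.97656804e-01  9.54672808e-01 -1.43513950e-01]
 [ 0.00000000e+00  0.00000000e+00  0.00000000e+00  1.00000000e+00]] 286.1555532669134 259.8480834410751 188.11275311934847
[443.90589919 127.61643803]
[419.73257939 225.98499939]
```

View pics/w1.png

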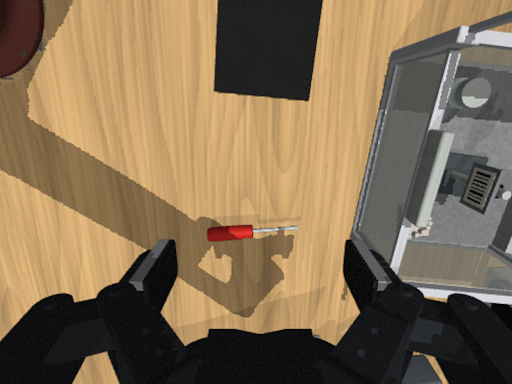

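Wrist view: the grip rail runs from (443,130) to (420,228), which matches the prediction. The bar-code label is visible at (481,187), the jar at (473,93), and the driver at (245,232). Now I'll move over the rail and measure it precisely.

```bash
python3 -m pendant '[[1,[-0.02,0.8,0.0],0.0],[1,[-0.02,0.8,0],0],[1,[-0.02,0.8,0],0]]' >/dev/null
python3 -m pendant '[[1,[-0.02,0.78,0.0],0.0],[1,[-0.02,0.78,0.1],0],[1,[-0.02,0.78,0.15],0],[1,[-0.02,0.78,0.15],0]]' >/dev/null
python3 plan.py 0.613 -0.211 0.142 0
python3 - <<'E'
from h import *;from plant import manip
st=manip.state();f=manip.grab_frame("wrist");pickle.dump((f,st),open("w2.pkl","wb"));cv2.imwrite("pics/w2.png",f["img"][...,::-1])
for p in((.615,-.155,.171),(.61,-.267,.171)):print(proj(f,p,st))
E
```

```text
t3.5 tcp [ 0.6131 -0.2073  0.3107] yang 0.021 tilt 0.006 j1 -0.44 j6 -0.46 F [ 1.1 -0.6  0.6] w 1.002 g 0.0
shift now [-0.035  0.006  1.406] roll 0.007 shift after roll [-0.035  0.006  1.406]
[263.72905674 125.45149569]
[256.71221281 230.50052712]
```

View pics/w2.png

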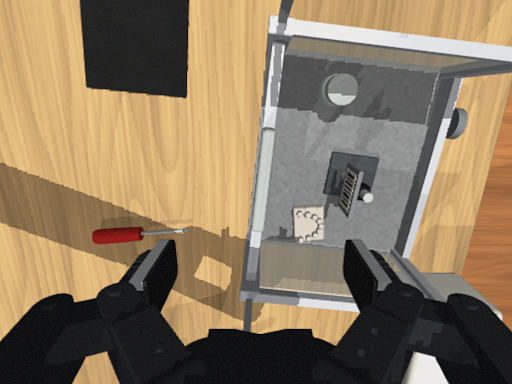

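The rail is between the fingers, running from (268,128) to (257,231). The stand is at (351,190), the cast at (309,222) and the jar at (341,90).

Run:
```python
from h import *
f,st=load("w2");im=f["img"]
for r in(140,180,220):print(r,[tuple(map(int,im[r,c])) for c in range(248,282,2)])
g=cv2.cvtColor(im,cv2.COLOR_RGB2HSV)
m=np.zeros(g.shape[:2],np.uint8);sub=im[115:245,245:285].astype(int)
m[115:245,245:285]=((sub[...,1]-sub[...,2]>4)&(sub[...,1]>=sub[...,0])&(sub[...,1]>120))*255
cs,_=cv2.findContours(m,0,1);c=max(cs,key=cv2.contourArea);b=cv2.minAreaRect(c);print(b)
P=[onz(f,p,.171,st) for p in cv2.boxPoints(b)];print(np.round(P,4),np.mean(P,0))
```

```text
140 [(224, 183, 124), (214, 173, 117), (202, 163, 110), (212, 174, 117), (215, 174, 116), (138, 136, 133), (130, 133, 132), (160, 164, 159), (202, 208, 201), (203, 208, 201), (205, 210, 203), (198, 202, 197), (201, 206, 200), (148, 150, 146), (140, 140, 140), (143, 144, 143), (141, 140, 140)]
180 [(214, 172, 116), (209, 170, 116), (216, 172, 114), (151, 151, 153), (112, 113, 111), (182, 188, 181), (204, 211, 203), (206, 209, 204), (199, 206, 200), (203, 209, 203), (194, 198, 192), (136, 137, 136), (138, 138, 137), (136, 139, 137), (137, 138, 138), (137, 139, 139), (134, 135, 134)]
220 [(163, 133, 94), (150, 154, 155), (136, 140, 136), (200, 205, 197), (208, 214, 206), (207, 214, 206), (204, 207, 203), (205, 212, 205), (159, 165, 158), (138, 137, 138), (135, 138, 136), (135, 138, 137), (135, 135, 137), (135, 136, 134), (140, 142, 139), (137, 139, 139), (137, 140, 138)]
((262.8385009765625, 179.7923126220703), (13.023645401000977, 101.83251190185547), 7.125016689300537)
[[ 0.6028 -0.266   0.171 ]
 [ 0.6141 -0.1579  0.171 ]
 [ 0.6267 -0.1592  0.171 ]
 [ 0.6168 -0.2676  0.171 ]] [ 0.6150863  -0.21266345  0.171     ]
```

```bash
python3 -m pendant '[[1,[-0.04,0.02,0.3],0.038],[1,[-0.04,0.02,0.6],0.038],[1,[-0.04,0.02,0.9],0.038],[1,[-0.04,0.02,0.9],0.038]]' >/dev/null
python3 -m pendant '[[1,[0,0,0.25],0],[1,[0,0,0.5],0],[1,[0,0,0.5],0]]' >/dev/null
python3 plan.py 0.615 -0.2125 0.142 -0.098
python3 -m pendant '[[0.3,[0,0,0],0],[0.3,[0,0,0],0],[0.3,[0,0,0],0],[0,[0,0,0],0],[0,[0,0,0],0],[0,[0,0,0],0]]'
```

```text
t4.2 tcp [ 0.6136 -0.2128  0.1444] yang -0.101 tilt 0.005 j1 -0.45 j6 -0.35 F [ 0.2  1.  -0.7] w 0.997 g 0.0
shift now [0.004 0.012 0.02 ] roll -0.001 shift after roll [0.004 0.012 0.02 ]
time: 4.8
tool_pos: [0.6155, -0.2138, 0.147]
tool_rot: [0.0, 0.742, 0.671, -0.0]
contact_force: [-3.8, -0.2, 4.1]
gripper_width: 0.153
grasp_force: 61.0
```

```bash
python3 -m pendant '[[0,[0,0,-0.08],0],[0,[0,0,-0.2],0],[0,[0,0,-0.32],0],[0,[0,0,-0.44],0],[0,[0,0,-0.56],0],[0,[0,0,-0.68],0],[0,[0,0,-0.8],0],[0,[0,0,-0.8],0]]'
python3 -m pendant '[[0,[0,0,-0.1],0],[0,[0,0,-0.2],0],[0,[0,0,-0.28],0],[0,[0,0,-0.33],0],[0,[0,0,-0.36],0],[0,[0,0,-0.36],0]]'
```

```text
time: 5.6
tool_pos: [0.6155, -0.2138, 0.2461]
tool_rot: [0.001, 0.742, 0.671, -0.0]
contact_force: [-5.6, -0.8, 4.7]
gripper_width: 0.149
grasp_force: 61.3
time: 6.2
tool_pos: [0.6155, -0.2137, 0.2855]
tool_rot: [-0.0, 0.742, 0.671, -0.0]
contact_force: [-2.7, -3.1, -4.2]
gripper_width: 0.156
grasp_force: 61.3
```

```bash
python3 -m pendant '[[0,[0,0,-0.01],0],[0,[0,0,-0.02],0],[0,[0,0,-0.02],0]]'
python3 -m pendant '[[0,[0,0,-0.01],0],[0,[0,0,-0.02],0],[0,[0,0,-0.02],0]]'
```

```text
time: 6.5
tool_pos: [0.6154, -0.2137, 0.2856]
tool_rot: [-0.001, 0.742, 0.67, -0.0]
contact_force: [0.6, -4.8, -11.4]
gripper_width: 0.152
grasp_force: 60.1
time: 6.8
tool_pos: [0.6153, -0.2137, 0.2857]
tool_rot: [-0.001, 0.742, 0.67, -0.001]
contact_force: [4.8, -6.3, -17.0]
gripper_width: 0.15
grasp_force: 59.2
```

```bash
python3 -m pendant '[[0,[0,0,0.02],0],[0,[0,0,0.035],0],[0.3,[0,0,0.035],0],[0.7,[0,0,0.035],0],[1,[0,0,0.035],0],[1,[0,0,0.035],0],[1,[0,0,-0.2],0],[1,[0,0,-0.5],0],[1,[0,0,-0.8],0],[1,[0,0,-0.8],0]]'
python3 -m pendant '[[1,[0,-0.4,0],0],[1,[0,-0.8,0],0],[1,[0.2,-0.9,0],0],[1,[0.6,-0.9,0],0],[1,[1,-0.8,0],0]]' >/dev/null
python3 -m pendant '[[1,[0.3,0.1,0],-0.04],[1,[0.6,0.15,0],-0.08],[1,[1,0.2,0],-0.13],[1,[1,0.2,0],-0.17],[1,[1,0.2,0],-0.22],[1,[1,0.2,0],-0.26],[1,[1,0.2,0.2],-0.3],[1,[1,0.2,0.3],-0.35],[1,[1,0.2,0.4],-0.39],[1,[1,0.2,0.4],-0.43]]'
python3 plan.py 0.63 0.18 0.25 1.76
```

```text
time: 7.8
tool_pos: [0.6172, -0.2141, 0.3947]
tool_rot: [0.006, 0.742, 0.671, 0.003]
contact_force: [-0.5, -0.5, 0.0]
gripper_width: 1.0
grasp_force: 0.0
time: 9.3
tool_pos: [0.5672, 0.0327, 0.3354]
tool_rot: [-0.002, 0.157, 0.988, 0.0]
contact_force: [-0.8, 0.2, 0.2]
gripper_width: 1.001
grasp_force: 0.0
t9.3 tcp [0.5672 0.0327 0.3354] yang 1.255 tilt 0.004 j1 -0.07 j6 -1.33 F [-0.8  0.2  0.2] w 1.001 g 0.0
shift now [-0.12  1.33  0.71] roll -0.161 shift after roll [-0.748  1.108  0.708]
```

```bash
python3 -m pendant '[[1,[-0.06,0.4,0.1],-0.04],[1,[-0.06,0.66,0.2],-0.08],[1,[-0.06,0.66,0.3],-0.12],[1,[-0.06,0.66,0.3],-0.161]]' >/dev/null
python3 -m pendant '[[1,[-0.2,0.3,0.15],0],[1,[-0.37,0.55,0.3],0],[1,[-0.37,0.55,0.4],0],[1,[-0.37,0.55,0.4],0]]' >/dev/null
python3 plan.py 0.655 0.188 0.04 1.76
python3 - <<'E'
from h import *;from plant import manip
st=manip.state();f=manip.grab_frame("wrist");pickle.dump((f,st),open("w3.pkl","wb"))
f2=manip.grab_frame("scene");pickle.dump(f2,open("scene1.pkl","wb"))
s=f2["img"][60:250,60:290]
cv2.imwrite("pics/w3.png",np.hstack([cv2.resize(f["img"],(448,336)),cv2.resize(s,(352,336))])[...,::-1])
E
```

```text
t10.1 tcp [0.6301 0.1787 0.2509] yang 1.757 tilt 0.005 j1 0.16 j6 -1.59 F [0.4 0.1 0.2] w 1.000 g 0.0
shift now [-0.227  0.037  1.756] roll -0.001 shift after roll [-0.228  0.037  1.756]
```

View pics/w3.png

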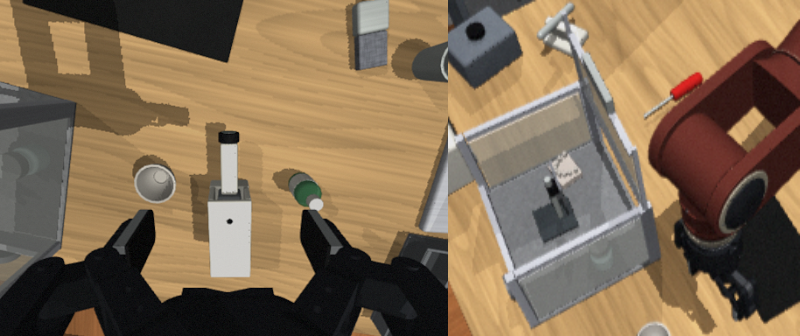

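The wrist view shows the nose at (262,155), the head running straight down to the dock mouth at (262,222), and the bottle and bowl either side. The sash is up in the scene view.

```bash
python3 - <<'E'
from h import *
f,st=load("w3");h=cv2.cvtColor(f["img"],cv2.COLOR_RGB2HSV)
def big(m,box):
    o=np.zeros_like(m);u0,v0,u1,v1=box;o[v0:v1,u0:u1]=m[v0:v1,u0:u1];cs,_=cv2.findContours(o,0,1);return max(cs,key=cv2.contourArea)
w=cv2.inRange(h,(0,0,150),(180,40,255))
for n,z,box in(("head",.06,(235,160,290,219)),("dock",.085,(225,222,300,320))):
    b=cv2.minAreaRect(big(w,box));P=np.array([onz(f,p,z,st) for p in cv2.boxPoints(b)]);print(n,np.round(b[0],1),np.round(b[1],1),P.round(4).tolist(),P.mean(0).round(4))
    e=P[1]-P[0] if np.linalg.norm(P[1]-P[0])>np.linalg.norm(P[2]-P[1]) else P[2]-P[1];print(" dir",np.arctan(e[1]/e[0]),np.linalg.norm(P[1]-P[0]),np.linalg.norm(P[2]-P[1]))
k=cv2.inRange(h,(0,0,0),(180,255,60));c=big(k,(245,145,280,168));M=cv2.moments(c);p=(M["m10"]/M["m00"],M["m01"]/M["m00"]);print("nose",np.round(p,1),onz(f,p,.055,st).round(4),cv2.boundingRect(c))
E
python3 plan.py 0.66 0.188 0.04 1.76
```

```text
head [261.  191.5] [53. 18.] [[0.6302, 0.1696, 0.06], [0.6263, 0.1907, 0.06], [0.6934, 0.204, 0.06], [0.6976, 0.1816, 0.06]] [0.6619 0.1865 0.06  ]
 dir 0.19512607640390442 0.02149771819269023 0.06842408724119772
dock [261.5 273. ] [86. 49.] [[0.7054, 0.1656, 0.085], [0.6947, 0.2227, 0.085], [0.8157, 0.2487, 0.085], [0.8275, 0.1854, 0.085]] [0.7609 0.2056 0.085 ]
 dir 0.21155091142159088 0.05811107642568545 0.12374853094553896
nose [261.  156.6] [0.6192 0.1785 0.055 ] (250, 150, 23, 14)
t10.2 tcp [0.6313 0.1778 0.2542] yang 1.755 tilt 0.000 j1 0.16 j6 -1.59 F [-0.4  0.1  0.3] w 0.999 g 0.0
shift now [-0.252  0.04   1.785] roll -0.002 shift after roll [-0.252  0.039  1.785]
```

```bash
python3 -m pendant '[[0.55,[-0.1,0.02,0],-0.005],[0.55,[-0.245,0.02,0.3],-0.005],[0.55,[-0.245,0.02,0.6],-0.005],[0.55,[-0.245,0.02,0.9],-0.005],[0.55,[-0.245,0.02,0.9],-0.005]]' >/dev/null
python3 plan.py 0.660 0.186 0.030 1.77
python3 - <<'E'
from h import *
f,st=load("w3")
print("bowl rim",onz(f,(177,209),.04,st).round(3),"bottle base-ish",onz(f,(345,213),.03,st).round(3))
E
```

```text
t10.7 tcp [0.6566 0.1844 0.1406] yang 1.770 tilt 0.010 j1 0.16 j6 -1.61 F [-0.4  0.9 -1.7] w 0.549 g 0.0
shift now [-0.039  0.007  0.922] roll 0.000 shift after roll [-0.039  0.007  0.922]
bowl rim [0.712 0.083 0.04 ] bottle base-ish [0.68  0.307 0.03 ]
```

Both neighbours are clear of the fingers, so I'll descend and grip.

```bash
python3 -m pendant '[[0.55,[-0.01,0,0.25],0],[0.55,[-0.01,0,0.5],0],[0.55,[-0.01,0,0.7],0],[0.55,[-0.01,0,0.85],0],[0.55,[-0.01,0,0.9],0],[0.55,[-0.01,0,0.9],0]]' >/dev/null
python3 plan.py 0.660 0.186 0.030 1.77
python3 -m pendant '[[0.3,[0,0,0],0],[0,[0,0,0],0],[0,[0,0,0],0],[0,[0,0,0],0]]'
```

```text
t11.3 tcp [0.6615 0.1861 0.0388] yang 1.771 tilt 0.001 j1 0.17 j6 -1.61 F [ 0.3 -0.1  0.8] w 0.555 g 0.0
shift now [0.013 0.002 0.074] roll 0.000 shift after roll [0.013 0.002 0.074]
time: 11.7
tool_pos: [0.6625, 0.1865, 0.0404]
tool_rot: [0.002, -0.1, 0.995, 0.0]
contact_force: [-1.2, -0.5, 6.0]
gripper_width: 0.266
grasp_force: 60.4
```

```bash
python3 -m pendant '[[0.45,[0,0,0],0],[0.45,[0,0,0],0],[0.45,[0,0,0.04],0],[0.45,[0,0,0.07],0],[0.45,[0,0,0.07],0],[0.2,[0,0,0.07],0],[0,[0,0,0.07],0],[0,[0,0,0.07],0],[0,[0,0,0.07],0]]'
python3 plan.py
python3 -m pendant '[[0,[0.06,0,-0.01],0],[0,[0.14,0,-0.015],0],[0,[0.25,0,-0.015],0],[0,[0.37,0,-0.015],0],[0,[0.5,0,-0.015],0],[0,[0.63,0,-0.015],0],[0,[0.76,0,-0.015],0],[0,[0.88,0,-0.015],0],[0,[1,0,-0.015],0],[0,[1,0,-0.015],0]]'
```

```text
time: 12.6
tool_pos: [0.6609, 0.1863, 0.0294]
tool_rot: [-0.0, -0.1, 0.995, -0.0]
contact_force: [0.6, 0.0, -1.2]
gripper_width: 0.269
grasp_force: 59.5
t12.6 tcp [0.6609 0.1863 0.0294] yang 1.771 tilt 0.001 j1 0.17 j6 -1.60 F [ 0.6  0.  -1.2] w 0.269 g 59.5
time: 13.6
tool_pos: [0.541, 0.1621, 0.0309]
tool_rot: [-0.001, -0.1, 0.995, -0.0]
contact_force: [0.1, -0.6, -2.1]
gripper_width: 0.27
grasp_force: 59.4
```

```bash
python3 -m pendant '[[0,[0.2,0,-0.1],0],[0,[0.4,0,-0.3],0],[0,[0.6,-0.1,-0.5],0.04],[0,[0.8,-0.3,-0.6],0.085],[0,[1,-0.5,-0.6],0.13],[0,[1,-0.59,-0.6],0.175],[0,[1,-0.59,-0.6],0.22],[0,[1,-0.59,-0.6],0.265],[0,[1,-0.59,-0.6],0.31],[0,[1,-0.59,-0.6],0.355]]' > /dev/null
python3 -m pendant '[[0,[0,0,0],0.045],[0,[0,0,0],0.09],[0,[0,0,0],0.135],[0,[0,0,0],0.18],[0,[0,0,0],0.208],[0,[0,0,0],0.208]]'
python3 plan.py .435 .068 .008 0
python3 - <<'E'
from h import *;from plant import manip
st=manip.state();f=manip.grab_frame("wrist");pickle.dump((f,st),open("w4.pkl","wb"))
f2=manip.grab_frame("scene");pickle.dump(f2,open("scene2.pkl","wb"))
s=f2["img"][130:300,160:390]
cv2.imwrite("pics/w4.png",np.hstack([cv2.resize(f["img"],(400,300)),cv2.resize(s,(400,300))])[...,::-1])
E
```

```text
time: 15.2
tool_pos: [0.4404, 0.0691, 0.1038]
tool_rot: [0.0, 0.706, 0.708, 0.0]
contact_force: [-0.3, 0.2, -1.2]
gripper_width: 0.275
grasp_force: 59.4
t15.2 tcp [0.4404 0.0691 0.1038] yang 0.003 tilt 0.001 j1 -0.01 j6 -0.01 F [-0.3  0.2 -1.2] w 0.275 g 59.4
shift now [-0.009 -0.046  0.798] roll 0.001 shift after roll [-0.009 -0.046  0.798]
```

View pics/w4.png

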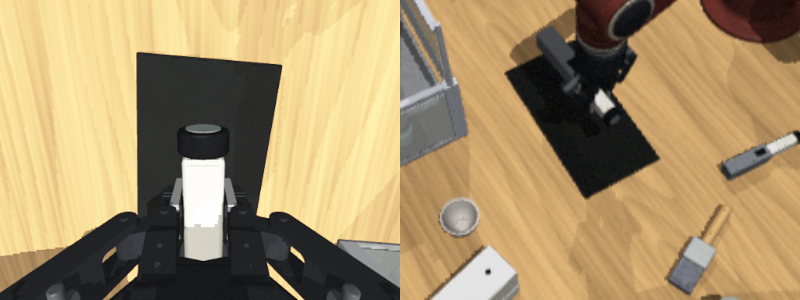

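The reader is held by its head over the mat, nose towards +y and slightly up. I'll lower it gently.

```bash
python3 -m pendant '[[0,[0,-0.03,0.15],0],[0,[0,-0.03,0.35],0],[0,[0,-0.03,0.5],0],[0,[0,-0.03,0.6],0],[0,[0,-0.03,0.68],0],[0,[0,-0.03,0.74],0],[0,[0,-0.03,0.78],0],[0,[0,-0.03,0.78],0]]'
python3 -m pendant '[[0.2,[0,0,0],0],[0.4,[0,0,0],0],[0.6,[0,0,0],0],[0.6,[0,0,-0.1],0],[0.7,[0,0,-0.4],0],[0.7,[0,0,-0.7],0],[0.7,[0,0,-0.9],0],[0.7,[0,0,-0.9],0]]'
python3 - <<'E'
from h import *;from plant import manip
st=manip.state();f=manip.grab_frame("wrist");pickle.dump((f,st),open("w5.pkl","wb"))
f2=manip.grab_frame("top");pickle.dump(f2,open("top1.pkl","wb"))
f3=manip.grab_frame("scene");pickle.dump(f3,open("scene3.pkl","wb"))
cv2.imwrite("pics/w5.png",np.vstack([np.hstack([cv2.resize(f["img"],(400,300)),cv2.resize(f3["img"][130:280,200:400],(400,300))]),cv2.resize(f2["img"][60:240,210:410],(800,300))[:, :]])[...,::-1])
h=cv2.cvtColor(f["img"],cv2.COLOR_RGB2HSV)
print(st["tool_pos"],[tuple(map(int,f["img"][r,260])) for r in range(140,330,12)])
E
```

```text
time: 16.1
tool_pos: [0.4363, 0.0691, 0.0096]
tool_rot: [-0.0, 0.706, 0.708, -0.0]
contact_force: [0.1, 0.1, -1.9]
gripper_width: 0.274
grasp_force: 59.5
time: 16.9
tool_pos: [0.4399, 0.0691, 0.1238]
tool_rot: [0.004, 0.706, 0.708, 0.004]
contact_force: [0.6, 0.4, -0.1]
gripper_width: 0.695
grasp_force: 0.0
[0.43988984 0.06908818 0.123828  ] [(37, 38, 40), (106, 104, 98), (254, 253, 253), (254, 253, 253), (253, 253, 253), (254, 253, 253), (254, 254, 253), (254, 254, 253), (90, 93, 97), (185, 191, 195), (23, 22, 24), (19, 17, 20), (114, 118, 119), (115, 117, 118), (116, 119, 120), (115, 118, 120)]
```

View pics/w5.png

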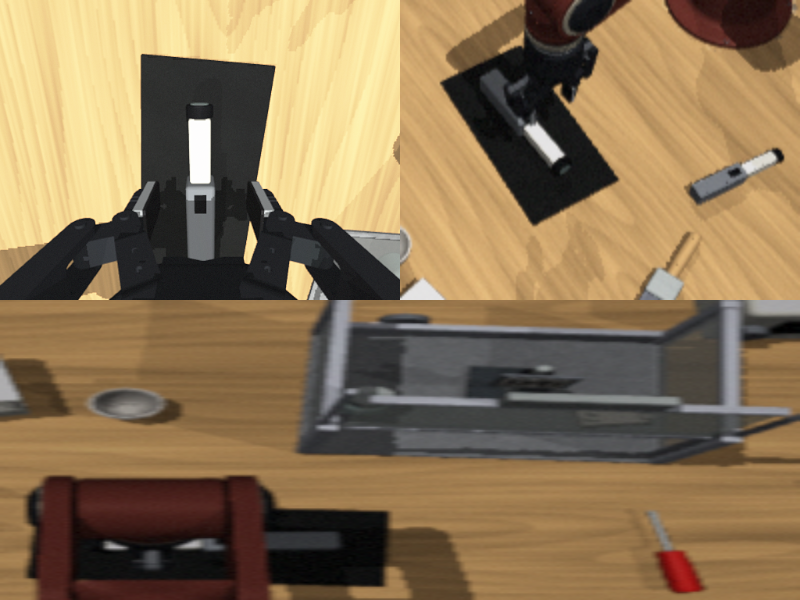

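The reader lies flat on the mat: nose tip at wrist (256,134), head/handle junction at about (256,234). Now I'll measure its pose, and the label from w1/w2.

Run:
```python
from h import *
f,st=load("w5");h=cv2.cvtColor(f["img"],cv2.COLOR_RGB2HSV)
w=cv2.inRange(h,(0,0,225),(180,30,255));o=np.zeros_like(w);o[130:250,225:285]=w[130:250,225:285]
c=max(cv2.findContours(o,0,1)[0],key=cv2.contourArea);b=cv2.minAreaRect(c);P=np.array([onz(f,p,.034,st) for p in cv2.boxPoints(b)]);print(b,P.round(4).tolist())
k=cv2.inRange(h,(0,0,0),(180,255,70))
print("nose cols, row by row",[(r,int(f["img"][r,256].mean())) for r in range(124,160,2)])
f2,st2=load("w2");cv2.imwrite("pics/lab.png",np.hstack([cv2.resize(f2["img"][150:220,320:390],(400,400),interpolation=cv2.INTER_CUBIC),cv2.resize(load("w1")[0]["img"][150:220,442:512],(400,400),interpolation=cv2.INTER_CUBIC)])[...,::-1])
```

```text
((255.0, 193.0), (26.0, 82.0), 0.0) [[0.4247, 0.0296, 0.034], [0.426, 0.1039, 0.034], [0.4473, 0.1038, 0.034], [0.4481, 0.0295, 0.034]]
nose cols, row by row [(124, 39), (126, 44), (128, 43), (130, 38), (132, 105), (134, 122), (136, 43), (138, 44), (140, 43), (142, 42), (144, 41), (146, 40), (148, 40), (150, 38), (152, 103), (154, 235), (156, 254), (158, 253)]
```

View pics/lab.png

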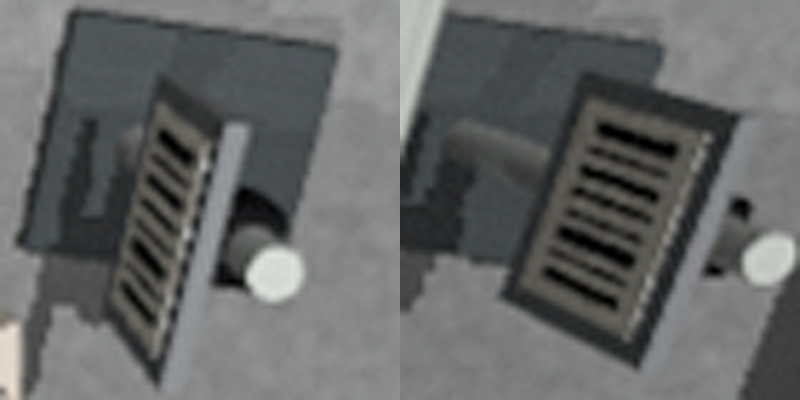

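Crop: plate face corners in w2 are (165,78), (222,130), (160,385), (108,310), and in w1 (590,72), (738,115), (640,368), (503,293). The bars are on the face that looks to the booth front.

```bash
python3 - <<'E'
from h import *
f2,s2=load("w2");f1,s1=load("w1");k=70/400
def P(a,b): 
    return tri([ray(f2,(320-.5+a[0]*k,150-.5+a[1]*k),s2),ray(f1,(442-.5+b[0]*k,150-.5+b[1]*k),s1)])
def rep(n,L):
    X=[];
    for a,b in L: x,e=P(a,b);X.append(x);print(n,x.round(4),np.round(e,4))
    X=np.array(X);A,B,C,D=X
    print(" centre",X.mean(0).round(4),"w",np.linalg.norm(B-C),np.linalg.norm(A-D),"h",np.linalg.norm(A-B),np.linalg.norm(C-D))
    y=(A+B-C-D)/2;y[2]=0;print(" yaw",np.arctan2(-y[0],y[1]))
rep("plate",[((165,78),(190,72)),((222,130),(338,115)),((160,385),(240,368)),((108,310),(103,293))])
rep("label",[((158,98),(195,95)),((211,145),(312,132)),((155,358),(228,338)),((112,302),(120,283))])
E
python3 plan.py 0.437 -0.025 0.010 0
```

```text
plate [ 0.7326 -0.2113  0.0709] [0.0002 0.0002]
plate [ 0.7303 -0.2112  0.1201] [0.0008 0.0008]
plate [ 0.7243 -0.2712  0.1186] [0.0005 0.0005]
plate [ 0.7256 -0.2713  0.0685] [0.0002 0.0002]
 centre [ 0.7282 -0.2413  0.0945] w 0.06027276317829419 0.06041239291890917 h 0.04923369975443424 0.05015059235247496
 yaw -0.10788087627074815
label [ 0.7291 -0.215   0.0788] [0.0003 0.0003]
label [ 0.7304 -0.2163  0.1142] [0.0005 0.0005]
label [ 0.724  -0.2662  0.1136] [0.0001 0.0001]
label [ 0.7243 -0.2663  0.0755] [0.0005 0.0005]
 centre [ 0.727  -0.241   0.0955] w 0.05033961029353024 0.05170685564702463 h 0.03544903988046778 0.03811706035080793
 yaw -0.10923118915872193
t17.1 tcp [0.4361 0.0691 0.1177] yang 0.003 tilt 0.000 j1 -0.01 j6 -0.01 F [ 0.2 -1.4 -0.4] w 0.703 g 0.0
shift now [-0.784  0.006  0.898] roll 0.001 shift after roll [-0.784  0.008  0.898]
```

Run:
```python
from h import *
f2,s2=load("w2");k=70/400
p=[onz(f2,(319.5+a*k,149.5+b*k),.012,s2) for a,b in((75,10),(338,45),(20,245))];print(np.round(p,4))
y=p[0]-p[2];x=p[1]-p[0];print(np.arctan2(-y[0],y[1]),np.arctan2(x[1],x[0]),np.linalg.norm(x),np.linalg.norm(y))
t=load("top0")
# predicted plate pose into the top view for a check
print(proj(t,(.7275,-.241,.094)))
```

```text
[[ 0.7246 -0.2055  0.012 ]
 [ 0.7974 -0.2137  0.012 ]
 [ 0.7154 -0.2729  0.012 ]]
-0.13657709076366395 -0.11178431018775399 0.07321443451440593 0.06805649491586567
[343.8938391  109.06837104]
```

Label centre is (0.7275, -0.241, 0.094), yaw about -0.115. The wrist camera has to face away from the sash when presenting, so I'll turn the reader on the mat first, then regrip the handle with the hand flipped.

```bash
python3 -m pendant '[[0.65,[-0.3,0.01,0],0],[0.65,[-0.59,0.01,0.2],0],[0.65,[-0.59,0.01,0.45],0],[0.65,[-0.59,0.01,0.65],0],[0.65,[-0.59,0.01,0.8],0],[0.65,[-0.59,0.01,0.88],0],[0.65,[-0.59,0.01,0.88],0]]'
python3 -m pendant '[[0.4,[0,0,0],0],[0,[0,0,0],0],[0,[0,0,0],0],[0,[0,0,0],0]]'
python3 -m pendant '[[0,[0,0,-0.1],0],[0,[0,-0.1,-0.15],0.04],[0,[0,-0.11,-0.15],0.08],[0,[0,-0.11,-0.15],0.12],[0,[0,-0.11,-0.15],0.16],[0,[0,-0.11,-0.15],0.2],[0,[0,-0.11,-0.15],0.21],[0,[0,-0.11,-0.08],0.21],[0,[0,-0.11,0],0.21],[0,[0,-0.11,0.0],0.21]]'
python3 -m pendant '[[0.3,[0,0,0],0],[0.65,[0,0,0],0],[0.65,[0,0,0],0],[0.65,[0,0,-0.2],0],[0.65,[0,0,-0.6],0],[0.65,[0,0,-1],0],[0.65,[0,0,-1],0]]' >/dev/null
python3 plan.py
```

```text
time: 17.75
tool_pos: [0.4355, -0.0013, 0.0098]
tool_rot: [-0.002, 0.706, 0.708, -0.002]
contact_force: [0.6, 0.4, 1.1]
gripper_width: 0.652
grasp_force: 0.0
time: 18.15
tool_pos: [0.4387, -0.0018, 0.0133]
tool_rot: [0.001, 0.706, 0.708, 0.001]
contact_force: [-0.1, 0.5, 2.3]
gripper_width: 0.386
grasp_force: 60.7
time: 19.15
tool_pos: [0.4251, -0.0018, 0.0127]
tool_rot: [0.0, 0.897, 0.442, 0.0]
contact_force: [-0.5, -0.3, 4.8]
gripper_width: 0.387
grasp_force: 62.5
t19.9 tcp [ 0.4293 -0.0025  0.1398] yang -0.657 tilt 0.014 j1 -0.18 j6 0.48 F [ 0.6  0.  -0.8] w 0.650 g 0.0
```

```bash
python3 -m pendant '[[0.65,[0,0,0],-0.047],[0.65,[0,0,0],-0.094],[0.65,[0,0,0],-0.141],[0.65,[0,0,0],-0.188],[0.65,[0,0,0],-0.235],[0.65,[0,0,0],-0.282],[0.65,[0,0,0],-0.329],[0.65,[0,0,0],-0.376],[0.65,[0,0,0],-0.423],[0.65,[0,0,0],-0.47]]' >/dev/null
python3 -m pendant '[[0.65,[0,0,0],-0.047],[0.65,[0,0,0],-0.094],[0.65,[0,0,0],-0.141],[0.65,[0,0,0],-0.188],[0.65,[0,0,0],-0.235],[0.65,[0,0,0],-0.282],[0.65,[0,0,0],-0.329],[0.65,[0,0,0],-0.376],[0.65,[0,0,0],-0.423],[0.65,[0,0,0],-0.47]]' >/dev/null
python3 -m pendant '[[0.65,[0,0,0],-0.03],[0.65,[0,0,0],-0.06],[0.65,[0,0,0],-0.06]]' >/dev/null
python3 - <<'E'
from h import *;from plant import manip
st=manip.state();f=manip.grab_frame("wrist");pickle.dump((f,st),open("w6.pkl","wb"))
h=cv2.cvtColor(f["img"],cv2.COLOR_RGB2HSV);cv2.imwrite("pics/w6.png",f["img"][...,::-1])
w=cv2.inRange(h,(0,0,215),(180,30,255))
for c in cv2.findContours(w,0,1)[0]:
    if cv2.contourArea(c)>150:
        b=cv2.minAreaRect(c);print(np.round(b[0]),np.round(b[1]),round(b[2],1));P=np.array([onz(f,p,.034,st) for p in cv2.boxPoints(b)]);print(P.round(4).tolist())
E
python3 plan.py .414 -.016 .012 2.48
```

```text
[259. 256.] [67. 24.] 90.0
[[0.4528, 0.0165, 0.034], [0.4354, 0.0299, 0.034], [0.479, 0.0877, 0.034], [0.4979, 0.0731, 0.034]]
[272. 198.] [20. 43.] 23.6
[[0.4429, 0.0142, 0.034], [0.408, -0.0059, 0.034], [0.3997, 0.0096, 0.034], [0.4346, 0.0307, 0.034]]
t22.2 tcp [ 0.4243 -0.0017  0.1315] yang 2.483 tilt 0.001 j1 -0.18 j6 -2.66 F [ 0.2 -1.1 -0.3] w 0.653 g 0.0
shift now [ 0.146 -0.006  0.996] roll 0.001 shift after roll [ 0.146 -0.007  0.996]
```

```bash
python3 -m pendant '[[0.65,[0.15,0,0.2],0],[0.65,[0.15,0,0.45],0],[0.65,[0.15,0,0.7],0],[0.65,[0.15,0,0.9],0],[0.65,[0.15,0,1],0],[0.65,[0.15,0,1],0],[0.3,[0.15,0,1],0],[0,[0.15,0,1],0],[0,[0.15,0,1],0],[0,[0.15,0,1],0]]'
python3 plan.py .54 -.219 .09 1.456
```

```text
time: 23.2
tool_pos: [0.4151, -0.0163, 0.0139]
tool_rot: [0.001, -0.441, 0.897, -0.001]
contact_force: [0.2, -0.4, 4.7]
gripper_width: 0.386
grasp_force: 60.8
t23.2 tcp [ 0.4151 -0.0163  0.0139] yang 2.485 tilt 0.003 j1 -0.22 j6 -2.70 F [ 0.2 -0.4  4.7] w 0.386 g 60.8
shift now [ 0.701 -1.858 -0.63 ] roll 0.327 shift after roll [-1.229 -1.561 -0.628]
```

```bash
python3 -m pendant '[[0,[0,0,-0.15],0],[0,[0.1,-0.1,-0.35],0],[0,[0.25,-0.25,-0.55],0],[0,[0.4,-0.38,-0.6],0],[0,[0.6,-0.5,-0.6],0]]' >/dev/null
python3 -m pendant '[[0,[0.2,-0.15,0],0.04],[0,[0.4,-0.3,0],0.08],[0,[0.55,-0.45,0],0.12],[0,[0.6,-0.52,0],0.16],[0,[0.6,-0.52,0],0.2],[0,[0.6,-0.52,0],0.24],[0,[0.6,-0.52,0],0.28],[0,[0.6,-0.52,0],0.31],[0,[0.6,-0.52,0],0.327],[0,[0.6,-0.52,0],0.327]]'
python3 plan.py .5427 -.2197 .086 1.456
python3 - <<'E'
from h import *;from plant import manip
st=manip.state();f=manip.grab_frame("wrist");pickle.dump((f,st),open("w7.pkl","wb"))
g=manip.grab_frame("top");s=manip.grab_frame("scene");pickle.dump((g,s,manip.state()),open("p7.pkl","wb"))
for n,x in(("w",f),("t",g),("s",s)): print(n,g is x,proj(x,st["tool_pos"]+.136*np.array([.9934,-.1148,0])+[0,0,.008],st))
a=np.vstack([f["img"][150:384,128:384],f["img"][:1,128:384]])
cv2.imwrite("pics/w7.png",np.hstack([cv2.resize(f["img"][140:300,170:350],(270,240)),cv2.resize(g["img"][110:190,290:380],(270,240),interpolation=cv2.INTER_CUBIC),cv2.resize(s["img"][110:210,150:250],(260,240),interpolation=cv2.INTER_CUBIC)])[...,::-1])
E
```

```text
time: 24.7
tool_pos: [0.4222, -0.2045, 0.084]
tool_rot: [-0.0, 0.057, 0.998, 0.0]
contact_force: [0.5, -0.1, -1.6]
gripper_width: 0.386
grasp_force: 60.2
t24.7 tcp [ 0.4222 -0.2045  0.084 ] yang 1.457 tilt 0.001 j1 -0.61 j6 -2.07 F [ 0.5 -0.1 -1.6] w 0.386 g 60.2
shift now [-1.012 -0.012 -0.018] roll 0.000 shift after roll [-1.012 -0.011 -0.018]
w False [259.56201654 429.09262979]
t True [340.73842074 161.70552207]
s False [185.84295576 143.28671923]
```

Run:
```python
from h import *
g,s,st=load("p7")
tip=st["tool_pos"]+.136*np.array([.9934,-.1148,0])+[0,0,.008]
d=np.array([.9934,-.1148,0])
obs=[];obh=[]
for n,f in(("t",g),("s",s)):
    h=cv2.cvtColor(f["img"],cv2.COLOR_RGB2HSV);u,v=proj(f,tip-.007*d).round().astype(int)
    for nm,m,(u,v),L in(("nose",cv2.inRange(h,(0,0,0),(180,255,50)),proj(f,tip-.007*d),obs),("head",cv2.inRange(h,(0,0,140),(180,45,255)),proj(f,tip-.052*d),obh)):
        u,v=int(round(u)),int(round(v));o=np.zeros_like(m);o[v-14:v+15,u-14:u+15]=m[v-14:v+15,u-14:u+15]
        for c in sorted(cv2.findContours(o,0,1)[0],key=cv2.contourArea)[::-1][:2]:
            M=cv2.moments(c)
            if M["m00"]>8: print(n,nm,"pred",(u,v),"area",M["m00"],round(M["m10"]/M["m00"],1),round(M["m01"]/M["m00"],1),cv2.boundingRect(c))
print(tip)
```

```text
t nose pred (341, 164) area 45.0 347.6 173.1 (342, 167, 12, 12)
t nose pred (341, 164) area 19.0 339.3 163.3 (335, 162, 9, 4)
t head pred (340, 178) area 90.0 339.0 173.9 (336, 166, 8, 23)
s nose pred (188, 142) area 29.0 188.3 142.8 (185, 139, 7, 9)
s head pred (201, 137) area 123.5 201.1 135.3 (189, 129, 24, 14)
[ 0.55750536 -0.22024156  0.09214709]
```

View pics/w7.png

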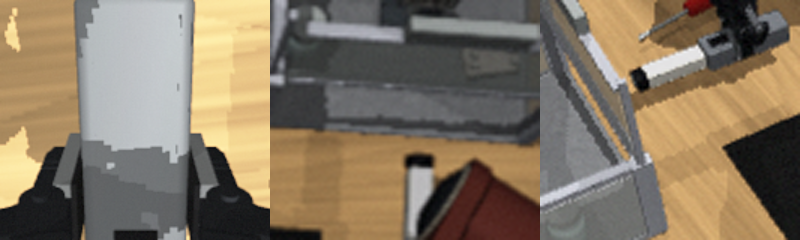

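The views show the reader held by its handle, with the nose at top (340,163) and scene (188,143), just in front of the raised sash, apparently level. I'll triangulate the nose to verify its position and pitch.

```bash
python3 - <<'E'
from h import *
g,s,st=load("p7");d=np.array([.9934,-.1148,0]);tip=st["tool_pos"]+.136*d+[0,0,.008]
x,e=tri([ray(g,(339.8,163.2)),ray(s,(188.3,142.8))]);print("nose mid",x.round(4),np.round(e,4),"pred",(tip-.007*d).round(4))
E
python3 plan.py .5427 -.2197 .086 1.456
```

```text
nose mid [ 0.5514 -0.2155  0.0953] [0.0006 0.0006] pred [ 0.5506 -0.2194  0.0921]
t24.9 tcp [ 0.4224 -0.2046  0.0841] yang 1.458 tilt 0.000 j1 -0.61 j6 -2.07 F [ 0.1 -0.1 -0.1] w 0.389 g 60.2
shift now [-1.01  -0.012 -0.016] roll 0.001 shift after roll [-1.01  -0.01  -0.016]
```

```bash
python3 -m pendant '[[0,[-0.1,-0.02,-0.008],0],[0,[-0.25,-0.02,-0.008],0],[0,[-0.4,-0.02,-0.008],0],[0,[-0.55,-0.02,-0.008],0],[0,[-0.68,-0.02,-0.008],0],[0,[-0.79,-0.02,-0.008],0],[0,[-0.88,-0.02,-0.008],0],[0,[-0.95,-0.02,-0.008],0],[0,[-1,-0.02,-0.008],0],[0,[-1,-0.02,-0.008],0]]'
python3 plan.py .5427 -.2205 .085 1.456
python3 - <<'E'
from h import *;from plant import manip
g=manip.grab_frame("top");s=manip.grab_frame("scene");st=manip.state();pickle.dump((g,s,st),open("p8.pkl","wb"))
d=np.array([.9934,-.1148,0]);tip=st["tool_pos"]+.136*d+[0,0,.009]
for n,f,L in(("t",g,(.7275,-.241,.094)),("s",s,(.7275,-.241,.094))):
    h=cv2.cvtColor(f["img"],cv2.COLOR_RGB2HSV);m=cv2.inRange(h,(0,0,140),(180,60,255));u,v=proj(f,tip-.052*d).round().astype(int)
    print(n,"nosetip",proj(f,tip),"noseback",proj(f,tip-.014*d),"head",u,v,"label",proj(f,L))
    cv2.imwrite(f"pics/p8{n}.png",cv2.resize(f["img"][v-35:v+35,u-45:u+45],(900,700))[...,::-1])
    x0,x1=u-22,u+23
    for r in range(v-24,v+25,3): print(r,"".join("#" if int(p.mean())<50 else "o" if int(p.mean())>150 else "." for p in f["img"][r,x0:x1]),x0)
E
```

```text
time: 25.85
tool_pos: [0.542, -0.2208, 0.0853]
tool_rot: [0.0, 0.057, 0.998, -0.0]
contact_force: [0.9, 0.6, -1.4]
gripper_width: 0.387
grasp_force: 60.2
t25.9 tcp [ 0.542  -0.2208  0.0853] yang 1.458 tilt 0.000 j1 -0.51 j6 -1.97 F [ 0.9  0.6 -1.4] w 0.387 g 60.2
shift now [-0.006  0.003  0.003] roll 0.001 shift after roll [-0.006  0.003  0.003]
t nosetip [343.52160059 124.52180618] noseback [343.31243962 128.77369868] head 343 140 label [343.8938391  109.06837104]
116 ......#......##......................######.. 321
119 oooo......................ooo...##...######## 321
122 ..ooooooooooo..##################...######### 321
125 .................####.#########...########### 321
128 ........................#####...##########... 321
131 .......................#####..##########..... 321
134 ......................####..####.######...... 321
137 .....................###..##################. 321
140 .....................##.#########.########### 321
143 .....................######################## 321
146 ....................######################### 321
149 ..................##########.###
[... 627 characters left out ...]
39 ...............................ooooo..######. 143
142 .....................o..........ooooo........ 143
145 ......................o...........ooo........ 143
148 ................oooooooo..................... 143
151 .........ooooooooooooooo..................... 143
154 oo..######oooooooo........................... 143
157 ..oo..#####.................................o 143
160 .......#####....................o...........o 143
163 ................................oo........... 143
166 ..................................o.......... 143
169 ....................................o........ 143
172 ......................................o...... 143
175 ........................................o.o.. 143
```

The reader is in position, with the nose seen at scene (151,157) against a prediction of (150.7,156). Hold still for 2.7 s, then back straight out.

```bash
python3 -m pendant '[[0,[0,0,0],0],[0,[0,0,0],0],[0,[0,0,0],0],[0,[0,0,0],0],[0,[0,0,0],0],[0,[0,0,0],0],[0,[0,0,0],0],[0,[0,0,0],0],[0,[0,0,0],0],[0,[0,0,0],0]]'
python3 -m pendant '[[0,[0,0,0],0],[0,[0,0,0],0],[0,[0,0,0],0],[0,[0,0,0],0],[0,[0,0,0],0],[0,[0,0,0],0],[0,[0,0,0],0],[0,[0,0,0],0],[0,[0,0,0],0],[0,[0,0,0],0]]' >/dev/null
python3 -m pendant '[[0,[0,0,0],0],[0,[0,0,0],0],[0,[0,0,0],0],[0,[0,0,0],0],[0,[0,0,0],0],[0,[0,0,0],0],[0,[0,0,0],0]]' 
python3 -m pendant '[[0,[0.1,0,0],0],[0,[0.25,0,0],0],[0,[0.4,0,0],0],[0,[0.55,0,0],0],[0,[0.7,0,0],0],[0,[0.85,0,0],0],[0,[1,0,0],0],[0,[1,0,0],0]]' >/dev/null
python3 plan.py .437 .055 .08 0
```

```text
time: 26.95
tool_pos: [0.5416, -0.2207, 0.0853]
tool_rot: [-0.0, 0.057, 0.998, -0.0]
contact_force: [-0.8, 0.3, -2.1]
gripper_width: 0.385
grasp_force: 60.2
time: 28.65
tool_pos: [0.5416, -0.2208, 0.0853]
tool_rot: [0.0, 0.057, 0.998, -0.0]
contact_force: [0.2, -0.4, -0.5]
gripper_width: 0.388
grasp_force: 60.2
t29.4 tcp [ 0.4201 -0.2065  0.0845] yang 1.456 tilt 0.002 j1 -0.62 j6 -2.07 F [ 0.4  0.1 -1.5] w 0.386 g 60.2
shift now [0.109 2.181 0.039] roll 0.464 shift after roll [2.179 0.141 0.041]
```

```bash
python3 -m pendant '[[0,[0,0.25,0],0],[0,[0.03,0.5,0],0],[0,[0.05,0.8,0],0],[0,[0.06,1,0],0]]' >/dev/null
python3 -m pendant '[[0,[0.01,0.3,0],0.02],[0,[0.03,0.6,0],0.06],[0,[0.05,0.9,0],0.1],[0,[0.05,1,0],0.14],[0,[0.05,1,0],0.185],[0,[0.05,1,0],0.23],[0,[0.05,1,0],0.275],[0,[0.05,1,0],0.32],[0,[0.05,1,0],0.365],[0,[0.05,1,0],0.41]]' >/dev/null
python3 -m pendant '[[0,[0,0,0],0.03],[0,[0,0,0],0.054],[0,[0,0,0],0.054]]' >/dev/null
python3 plan.py .434 .055 .014 0
```

```text
t31.1 tcp [0.4367 0.0329 0.0854] yang -0.000 tilt 0.001 j1 -0.10 j6 -0.10 F [-0.4 -0.1 -1.9] w 0.386 g 60.5
shift now [ 0.184 -0.023  0.595] roll -0.000 shift after roll [ 0.184 -0.023  0.595]
```

```bash
python3 -m pendant '[[0,[0.1,-0.02,0.1],0],[0,[0.18,-0.02,0.25],0],[0,[0.18,-0.02,0.4],0],[0,[0.18,-0.02,0.5],0],[0,[0.18,-0.02,0.55],0],[0,[0.18,-0.02,0.58],0],[0,[0.18,-0.02,0.595],0],[0,[0.18,-0.02,0.595],0]]'
python3 -m pendant '[[0.2,[0,0,0],0],[0.45,[0,0,0],0],[0.7,[0,0,0],0],[0.7,[0,0,0],0],[0.7,[0,0,-0.2],0],[0.7,[0,0,-0.6],0],[0.7,[0,0,-1],0],[0.7,[0,0,-1],0]]' >/dev/null
python3 -m pendant '[[1,[0,0.1,-0.4],0],[1,[-0.3,0.2,-0.8],0],[1,[-0.6,0.3,-1],0],[1,[-1,0.3,-1],0],[1,[-1,0.3,-1],0]]' >/dev/null
python3 plan.py .6155 -.2138 .40 -0.098
python3 - <<'E'
from h import *;from plant import manip
s=manip.grab_frame("scene");t=manip.grab_frame("top");h=cv2.cvtColor(s["img"],cv2.COLOR_RGB2HSV)
# expected reader on the mat: head white from tcp(.434,.055)-.046 ... nose -y
for a in((.434,.009,.034),(.434,-.067,.034)): print("exp",proj(s,a),proj(t,a))
m=cv2.inRange(h,(0,0,150),(180,45,255));o=np.zeros_like(m);o[150:245,215:310]=m[150:245,215:310]
for c in cv2.findContours(o,0,1)[0]:
    if cv2.contourArea(c)>25: b=cv2.minAreaRect(c);print(np.round(b,1) if 0 else b);print([onz(s,p,.034)[:2].round(3).tolist() for p in cv2.boxPoints(b)])
E
```

```text
time: 31.95
tool_pos: [0.4346, 0.0543, 0.0144]
tool_rot: [0.0, 0.707, 0.707, 0.0]
contact_force: [-0.4, -1.0, -1.1]
gripper_width: 0.388
grasp_force: 60.4
t33.2 tcp [ 0.4708 -0.0702  0.2556] yang -0.007 tilt 0.004 j1 -0.30 j6 -0.30 F [-0.1  0.2  0.4] w 1.000 g 0.0
shift now [-1.192  1.217 -1.197] roll 0.029 shift after roll [-1.077  1.321 -1.197]
exp [261.25481292 186.19338764] [266.79487674 205.28577979]
exp [247.20854507 169.19147454] [290.66011396 204.75607403]
((253.43441772460938, 177.7213134765625), (21.126089096069336, 6.657918453216553), 50.19443130493164)
[[0.447, -0.064], [0.425, -0.069], [0.425, 0.004], [0.447, 0.008]]
```

The reader lies on the mat as expected (head x 0.425–0.447, y -0.069 to 0.008). Next I'll go over the raised rail and grip it.

```bash
python3 -m pendant '[[1,[-0.2,0,-0.4],0],[1,[-0.5,0,-0.8],0],[1,[-0.8,0,-1],0],[1,[-0.8,0.1,-1],0]]' >/dev/null
python3 -m pendant '[[1,[-0.2,0.3,-0.1],0],[1,[-0.35,0.6,-0.2],0.01],[1,[-0.38,0.9,-0.2],0.03],[1,[-0.38,1,-0.2],0.03],[1,[-0.38,1,-0.2],0.03]]' >/dev/null
python3 plan.py .6155 -.2138 .29 -0.098
```

```text
t34.2 tcp [ 0.6028 -0.2055  0.3955] yang -0.091 tilt 0.004 j1 -0.45 j6 -0.35 F [ 0.1 -0.1  0.4] w 0.999 g 0.0
shift now [-0.06   0.115  0.878] roll 0.002 shift after roll [-0.06   0.115  0.878]
```

```bash
python3 -m pendant '[[1,[-0.06,0.1,0],0.002],[1,[-0.06,0.1,0.1],0.002],[1,[-0.06,0.1,0.3],0.002],[1,[-0.06,0.1,0.5],0.002],[1,[-0.06,0.1,0.7],0.002],[1,[-0.06,0.1,0.84],0.002],[1,[-0.06,0.1,0.84],0.002]]'
python3 plan.py .6155 -.2138 .29 -0.098
```

```text
time: 34.95
tool_pos: [0.611, -0.2143, 0.2929]
tool_rot: [-0.003, 0.742, 0.671, -0.001]
contact_force: [0.2, -0.5, -0.8]
gripper_width: 1.007
grasp_force: 0.0
t35.0 tcp [ 0.611  -0.2143  0.2929] yang -0.100 tilt 0.007 j1 -0.45 j6 -0.35 F [ 0.2 -0.5 -0.8] w 1.007 g 0.0
shift now [0.008 0.037 0.024] roll -0.001 shift after roll [0.007 0.037 0.024]
```

```bash
python3 -m pendant '[[1,[0,0.03,0.01],0],[1,[0,0.03,0.01],0],[0.3,[0,0.03,0.01],0],[0.3,[0,0.03,0.01],0],[0,[0,0.03,0.01],0],[0,[0,0.03,0.01],0],[0,[0,0.03,0.01],0]]'
python3 plan.py
python3 -m pendant '[[0,[0,0,0.08],0],[0,[0,0,0.2],0],[0,[0,0,0.32],0],[0,[0,0,0.44],0],[0,[0,0,0.56],0],[0,[0,0,0.68],0],[0,[0,0,0.8],0],[0,[0,0,0.8],0]]'
python3 -m pendant '[[0,[0,0,0.1],0],[0,[0,0,0.2],0],[0,[0,0,0.28],0],[0,[0,0,0.33],0],[0,[0,0,0.36],0],[0,[0,0,0.36],0]]'
```

```text
time: 35.65
tool_pos: [0.6152, -0.2158, 0.2958]
tool_rot: [-0.002, 0.742, 0.671, -0.002]
contact_force: [-6.5, 0.5, 2.5]
gripper_width: 0.15
grasp_force: 46.1
t35.6 tcp [ 0.6152 -0.2158  0.2958] yang -0.101 tilt 0.005 j1 -0.45 j6 -0.35 F [-6.5  0.5  2.5] w 0.150 g 46.1
time: 36.45
tool_pos: [0.6152, -0.2158, 0.1976]
tool_rot: [-0.002, 0.742, 0.671, -0.001]
contact_force: [-3.2, -0.8, -5.1]
gripper_width: 0.148
grasp_force: 61.4
time: 37.05
tool_pos: [0.6153, -0.2158, 0.1566]
tool_rot: [-0.002, 0.742, 0.671, -0.001]
contact_force: [-6.8, 0.2, 2.2]
gripper_width: 0.146
grasp_force: 62.4
```

```bash
python3 -m pendant '[[0,[0,0,0.01],0],[0,[0,0,0.02],0],[0,[0,0,0.03],0],[0,[0,0,0.03],0]]'
python3 -m pendant '[[0,[0,0,0.01],0],[0,[0,0,0.02],0],[0,[0,0,0.02],0]]'
```

```text
time: 37.45
tool_pos: [0.6154, -0.2158, 0.1561]
tool_rot: [-0.002, 0.742, 0.671, -0.001]
contact_force: [-12.5, 3.9, 12.8]
gripper_width: 0.141
grasp_force: 63.7
time: 37.75
tool_pos: [0.6155, -0.2159, 0.1561]
tool_rot: [-0.001, 0.742, 0.671, -0.001]
contact_force: [-18.2, 4.9, 19.9]
gripper_width: 0.143
grasp_force: 64.8
```

```bash
python3 -m pendant '[[0,[0,0,-0.02],0],[0,[0,0,-0.035],0],[0,[0,0,-0.035],0]]'
python3 -m pendant '[[0.3,[0,0,0],0],[0.7,[0,0,0],0],[1,[0,0,0],0],[1,[0,0,0],0],[1,[0,0,0],0],[1,[0,0,-0.2],0],[1,[0,0,-0.5],0],[1,[0,0,-0.9],0],[1,[0,0,-0.9],0],[1,[0,0,-0.9],0]]'
python3 -m pendant '[[1,[0,0,-0.4],0],[1,[0,0,-0.6],0],[1,[0,-0.4,-0.8],0],[1,[0,-0.8,-0.8],0],[1,[0,-0.8,-0.8],0],[1,[0,-0.8,-0.8],0]]' >/dev/null
python3 - <<'E'
from h import *;from plant import manip
st=manip.state();f=manip.grab_frame("wrist");cv2.imwrite("pics/end_w.png",f["img"][...,::-1])
s=manip.grab_frame("scene");t=manip.grab_frame("top")
for n,F,a in(("s",s,load("scene0")),("t",t,load("top0"))):
    d=cv2.absdiff(F["img"],a["img"]).max(2);m=(d>45).astype(np.uint8);k,_,S,C=cv2.connectedComponentsWithStats(m)
    print(n,[(S[i].tolist(),C[i].round().tolist()) for i in range(1,k) if S[i][4]>25])
c=(.615,-.2138)
# rail on wrist image, assuming top z .171
im=f["img"].astype(int);m=(((im[...,1]-im[...,2]>4)&(im[...,1]>=im[...,0])&(im[...,1]>150))*255).astype(np.uint8)
for q_ in cv2.findContours(m,0,1)[0]:
    if cv2.contourArea(q_)>300:
        b=cv2.minAreaRect(q_);P=np.array([onz(f,p,.171,st) for p in cv2.boxPoints(b)]);print("rail?",np.round(b[0]),np.round(b[1]),P[:,:2].round(3).tolist())
E
python3 plan.py
```

```text
time: 38.05
tool_pos: [0.6154, -0.2158, 0.1562]
tool_rot: [-0.001, 0.742, 0.671, -0.001]
contact_force: [-9.5, 1.6, 6.3]
gripper_width: 0.146
grasp_force: 62.9
time: 39.05
tool_pos: [0.6178, -0.2164, 0.2655]
tool_rot: [0.002, 0.742, 0.671, 0.001]
contact_force: [0.0, 0.0, -0.2]
gripper_width: 1.004
grasp_force: 0.0
s [([155, 0, 9, 9, 32], [159.0, 4.0]), ([167, 0, 76, 19, 558], [196.0, 6.0]), ([461, 0, 16, 15, 35], [467.0, 7.0]), ([485, 0, 27, 15, 317], [498.0, 6.0]), ([439, 9, 26, 61, 225], [451.0, 37.0]), ([152, 12, 62, 69, 1838], [182.0, 47.0]), ([498, 23, 14, 20, 122], [507.0, 32.0]), ([441, 33, 71, 273, 7444], [490.0, 179.0]), ([366, 49, 9, 19, 40], [369.0, 59.0]), ([409, 55, 24, 25, 349], [421.0, 68.0]), ([154, 56, 207, 77, 4576], [246.0, 98.0]), ([360, 57, 11, 23, 93], [365.0, 71.0]), ([433, 65, 5, 9, 29], [435.0, 69.0]), ([441, 64, 11, 10, 45], [445.0, 70.0]), ([383, 96, 56, 59, 1951], [410.0, 125.0]), ([334, 137, 80, 160, 3852], [374.0, 223.0]), ([370, 139, 13, 14, 62], [376.0, 146.0]), ([244, 168, 43, 46, 526], [265.0, 191.0]), ([218, 255, 30, 27, 371], [232.0, 267.0])]
t [(
[... 231 characters left out ...]
, 558], [259.0, 205.0]), ([0, 241, 7, 11, 49], [2.0, 247.0]), ([112, 242, 79, 56, 2070], [157.0, 265.0]), ([4, 248, 181, 136, 12085], [71.0, 332.0]), ([183, 259, 63, 54, 1608], [211.0, 289.0]), ([162, 307, 87, 77, 4078], [208.0, 352.0]), ([166, 315, 21, 12, 101], [175.0, 321.0]), ([283, 331, 34, 27, 334], [300.0, 343.0]), ([354, 345, 24, 39, 348], [367.0, 365.0]), ([262, 356, 51, 28, 970], [287.0, 372.0]), ([306, 356, 12, 11, 43], [312.0, 361.0]), ([313, 373, 11, 11, 65], [319.0, 379.0])]
rail? [341. 162.] [10. 90.] [[0.604, -0.265], [0.614, -0.158], [0.626, -0.161], [0.616, -0.267]]
t39.8 tcp [ 0.5219 -0.2063  0.3578] yang -0.101 tilt 0.001 j1 -0.51 j6 -0.41 F [-0.1 -0.5  0.1] w 0.997 g 0.0
```

Run:
```python
from h import *;from plant import manip
s=manip.grab_frame("scene");a=load("scene0");b=load("scene1")
g=lambda f:cv2.cvtColor(f["img"],cv2.COLOR_RGB2GRAY)
G,A=g(s),g(a)
print("1mm up moves px",proj(a,(.615,-.21,.172))-proj(a,(.615,-.21,.171)),"rail at",proj(a,(.615,-.21,.171)))
for(u0,v0,u1,v1)in((150,118,186,160),(158,132,184,158)):
    T=G[v0:v1,u0:u1];W=A[v0-6:v1+6,u0-6:u1+6];W=cv2.resize(W,None,fx=8,fy=8,interpolation=cv2.INTER_CUBIC);T=cv2.resize(T,None,fx=8,fy=8,interpolation=cv2.INTER_CUBIC)
    r=cv2.matchTemplate(W,T,cv2.TM_CCOEFF_NORMED);_,m,_,l=cv2.minMaxLoc(r);print("shift px",(l[0]-48)/8,(l[1]-48)/8,"score",round(m,3))
```

```text
1mm up moves px [-0.05963457 -0.22127178] rail at [166.40732314 137.46533616]
shift px 0.0 -0.25 score 0.817
shift px 0.0 -0.25 score 0.984
```

```bash
python3 -c "
from plant import manip
print(manip.job_done())"
```

```text
the job is handed in; nothing more can be done
None
```

I handed the job in at about 40 s: sash raised, reader held level about 5 cm from the label for over 2 s, laid on the mat, and sash pulled shut. The nose position was only checked to about 3 mm, as the arm blocked the top view, and no verdict came back.

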